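Zero the lever press on its setting gauge

TASK

Zero the press readout on the thin setting gauge, the one with the orange grip: lay its blade flat on the anvil plate, straight in from the front and centred under the round pressing disc, just so far that the line across the blade is level with the plate's front edge. Then bring the lever down until the disc rests on the blade, and press the yellow button on the readout. Leave the gauge nipped in place and the things lying about undisturbed.

Things in the scene. Friction and masses are not known exactly. Their poses are not given: they have to be found in the camera images.
- gauge8: Setting gauge to use, 0.26 kg: orange block grip 70 x 30 wide x 34 high mm; from its front a flat steel blade 28 wide, 8 thick, 116 mm long, undersides flush, so it lies flat on the bench. Origin: centre of the grip's underside; x along the blade (tip at +151 mm), z up. It balances about 70 mm ahead of the origin: it rests on the anvil by itself with the line near the edge
- gauge8_line (a point): Point on the underside of gauge8 directly below the black line that runs across its blade, 55 mm ahead of the gauge's origin; 96 mm of blade lie beyond it. Axes as gauge8
- gauge14: The other gauge of the set, not to be used: the same shape but with a blue grip and a blade 14 mm thick. Origin and axes as for gauge8. It lies near gauge8; the two swap places from time to time
- press: Bench press, bolted down, front (-x) roughly to the robot. Origin: base underside on the ram axis; z up, y left. Base 36 high, x -75 to +95, 230 wide mm. Light grey anvil plate 130 (x) x 110 mm, centred on the axis, top 62 mm above the bench. 28 mm columns at y = +-85, 271 high (foot collars 40 mm). Grey crosshead x +-28, y +-108, z 184 to 226 mm. Lever on the +y side
- anvil_edge (a point): Middle of the upper front edge of the anvil plate (x = -65, y = 0, z = 62 mm in the press frame). Axes as the press: x points from the front straight into the gap
- ram: The ram: round steel pressing disc, 76 mm diameter, 13 mm thick, on a vertical quill. Origin: centre of the disc's lower face, on the ram axis, 65 mm behind the anvil's front edge, so the disc's front rim is 27 mm behind that edge. The gap between anvil and disc is 12 to 16.5 mm at the start and closes straight down as the lever comes down
- lever (a joint): Hand lever of the press, on a level axis along y. It reaches from lever_pivot towards the press's front (-x); at value v it points 0.95 - v rad above level, so v grows as the knob comes down. Gap disc to anvil = 20 mm - 18 mm x v: the disc meets the 8 mm blade at v = 0.667, a firm stop where 5 to 10 N at the knob is plenty. It stays where left; 2 to 3 N at the knob move it
- lever_pivot (a point): Axis of the lever, in the plane in which the knob swings (205 mm above the bench)
- lever_knob (a point): Centre of the black ball (32 mm diameter) at the end of the lever, 160 mm from lever_pivot; the lever's bar is 12 mm thick. It can be pushed down from above
- readout: Grey readout console, fixed to the bench, 120 x 150 mm, front towards the robot (-x). Its front half is a shelf 45 mm high that bears the button, its rear half (from x = +6 mm) with the display is 81 mm high. Origin: centre of its underside
- zero (a joint): Yellow spring button on the readout's shelf, 30 mm across; 0 = up, 0.006 = fully down (about 5 N). Pressed counts from 0.004; it springs back by itself
- zero_top (a point): Centre of the top of the yellow button, to be pressed straight down
- injector: Bystander: steel diesel injector with a black connector, about 180 mm long, lying on the bench; origin on its underside about mid-length
- spanner: Bystander: spanner, 170 mm long, lying on the bench
- bottle: Bystander: white bottle with a red cap, 60 mm diameter, 150 mm high
- cup: Bystander: steel cup, 70 mm diameter, 70 mm high
Things that resemble listed ones, but are neither listed nor needed, are in the scene too. Leave any purple look-alike of the readout alone.

How it is judged:
On the way, in this order (a step that is already met when the one before it is completed fails the run):
1. the orange-gripped gauge lies flat on the anvil under the raised disc, centred and straight, its line at the plate's front edge (x of gauge8_line in the frame of anvil_edge between -0.004 and 0.004 m and y of gauge8_line in the frame of anvil_edge between -0.006 and 0.006 m and z of gauge8_line in the frame of anvil_edge between -0.002 and 0.002 m and angle between the x axis of gauge8 and the x axis of press, either way round below 0.105 rad and angle between gauge8's own z axis and vertical below 0.05 rad and z of ram in the frame of anvil_edge above 0.0095 m), for 0.2 s.
2. the lever has brought the disc down onto the blade (x of gauge8_line in the frame of anvil_edge between -0.004 and 0.004 m and y of gauge8_line in the frame of anvil_edge between -0.006 and 0.006 m and z of gauge8_line in the frame of anvil_edge between -0.002 and 0.002 m and angle between the x axis of gauge8 and the x axis of press, either way round below 0.105 rad and angle between gauge8's own z axis and vertical below 0.05 rad and z of ram in the frame of anvil_edge below 0.0088 m and contact force between ram and gauge8 above 0.5 N), for 0.2 s.
3. the yellow button is pressed while the disc rests on the blade (all of step 2 and value of joint zero above 0.004 m), for 0.05 s.
At the end, for the whole second after the job is handed in: Orange-gripped gauge flat on the anvil (2 mm, 0.05 rad), its line within 4 mm of the plate's front edge, within 6 mm of centre and 6 degrees of straight; the disc resting on the blade (touching, under 0.8 mm above it); the button up again and the gauge at rest (all of step 2 and value of joint zero below 0.002 m and linear speed of gauge8 below 0.01 m/s).
It fails at once if the blue-gripped gauge is shifted by more than 30 mm (distance of gauge14 from where it was at the start of the episode above 0.03 m).
It fails at once if the injector is shifted by more than 30 mm (distance of injector from where it was at the start of the episode above 0.03 m).
It fails at once if the spanner is shifted by more than 30 mm (distance of spanner from where it was at the start of the episode above 0.03 m).
It fails at once if the white bottle is shifted by more than 30 mm (distance of bottle from where it was at the start of the episode above 0.03 m).
It fails at once if the steel cup is shifted by more than 30 mm (distance of cup from where it was at the start of the episode above 0.03 m).
It also fails if it takes over 67 s, if anything falls off the work surface, if the arm or the gripper's body presses on something with over 40 N, if the wrist force passes 120 N, or if a joint passes its speed limit or range.

ROBOT

A 6-joint arm with a two-finger parallel gripper is mounted at the origin on the work surface. World frame = base frame: x ahead of the robot, y to its left, z up, the work surface at z = 0. Lengths are in m, angles in rad, forces in N, time in s.
With the tool pointing down it reaches from about 0.25 to 0.725 m from the base axis. Payload 9.7 kg.
Tool frame: the origin (TCP) lies on the centre line of the jaws, within the pads' length; the fingertips stand 14 mm ahead of it and the grasp point (between the pads) lies 5 mm behind it; z points along the fingers, y is the direction in which the jaws open and shut (so a half turn about z gives the same grasp; the last joint's range is limited). The gripper opens to 85 mm and grips with 20 to 120 N. Pads are 22 mm wide; open, the fingers measure 114 mm over their backs; the gripper's body (76 mm by 85 mm) begins 54 mm behind the grasp point. The pads swing forward as they close: fully open they stand 13 mm farther back than shut.
Start: joints at [1.332, 0.087, 0.176, 1.66, 0, 1.571], TCP at [0.13, 0.534, 0.245] pointing down, gripper open.
Joint ranges: [-3.13, 3.13], [-0.85, 1.81], [-1.15, 1.24], [-2.2, 2.28], [-1.44, 1.52], [-3.14, 3.14]. Speed limits (rad/s): [2.22, 2.22, 2.57, 3.14, 3.14, 3.14].

INTERFACE

Orientations are given as a unit quaternion [w, x, y, z].
In Python, from rig import ctrl gives the robot as it stands. Calls block until the motion is done:
- ctrl.movep(position, orientation): joint-space move of the TCP to a pose.
- ctrl.move_l(position, v=0.15, attitude=None, stop_force=None): straight line of the TCP; attitude=None keeps the orientation; v is the mean speed in m/s. With stop_force (N) it stops when the force on the tool has changed by that much, and returns True; else False.
- ctrl.move_j(angles): joint-space move.
- ctrl.command_gripper(opening, f_grip=None): finger opening in m; f_grip is the grip in N (None keeps the last); returns when the fingers have stopped.
- ctrl.sleep(seconds).
- ctrl.solve_ik(position, orientation): joint angles nearest the present ones, or None.
- ctrl.read_state(): the state.
- ctrl.camera(name): name is "side" or "top" or "wrist"; returns (picture, depth): 400x640x3 uint8, blue, green, red; 400x640 float32, m along the optical axis (not along the pixel's ray), 0 where there is no reading.
- ctrl.camera_model(name): a dict with "fovy" (degrees; the focal length in pixels is half the picture's height over the tangent of half this angle, whatever the lens; pixels are square), "cx", "cy" (the principal point, pixels), "R" (3x3) and "t" (3): a world point X has camera coordinates R X + t. Camera axes: x right, y down, z forward; pixel columns grow to the right and rows downward; lengths in m; the calibration is good to about 2 mm. A picture is of the moment at which its call begins: read the wrist's pose just before it. camera_model takes no time and is no camera call; for the wrist camera it gives the pose at the moment of the call.
A pose or a line that the arm cannot do raises ctrl.IKError and nothing moves.
- ctrl.sign_off(): hands the job in, once; it reports no verdict.
The state is a dict: "clock": time; "qpos": joint angles; "joint_vel": joint speeds; "effort": joint torques, N m; "position": TCP position; "tool_rot": TCP orientation; "force": force on the tool from outside, world axes, zero at the start; "torque": the same for the moment, N m; "opening": finger opening in m.
Only numpy, scipy, OpenCV 4.12 (cv2) and the standard library are available. Lean on these libraries where they do the work, as an engineer would, in place of code of your own. Each camera call takes 0.05 s, during which the arm holds its last target.

## Working session

There is one attempt and no reset: what is moved stays moved. The work goes in short steps, each a Python script; the robot and the scene stay as the last script left them, time stands still between calls to the robot, and variables do not carry over. Pictures are saved under pics/ and viewed, and the job is handed in when it is done.

```bash
ls; mkdir -p pics
python3 - <<'E'
from rig import ctrl
import cv2, numpy as np
for n in ["top","side","wrist"]:
    m=ctrl.camera_model(n); im,d=ctrl.camera(n)
    cv2.imwrite(f"pics/{n}0.png",im); np.savez(f"pics/{n}0.npz",im=im,d=d,**{k:np.array(v) for k,v in m.items()})
    print(n,m)
print(ctrl.read_state())
E
```

```text
pics
top {'fovy': 57.12994642182366, 'cx': 321.0647990304965, 'cy': 199.24869935245917, 'R': array([[ 0.02181195, -0.99963355, -0.01603124],
       [-0.98448177, -0.01868303, -0.17448949],
       [ 0.17412604,  0.01958842, -0.98452852]]), 't': array([-0.00196279,  0.54153665,  1.32892106])}
side {'fovy': 47.175227695789275, 'cx': 320.6181861050421, 'cy': 199.64259598521807, 'R': array([[ 0.86318806, -0.50482709, -0.00748234],
       [-0.37658837, -0.63390419, -0.67553436],
       [ 0.33628496,  0.58593095, -0.73729054]]), 't': array([-0.47071248,  0.34031662,  1.36536874])}
wrist {'fovy': 66.44597784111, 'cx': 315.1293329217856, 'cy': 196.51991233999877, 'R': array([[ 0.23715139,  0.97147168, -0.00141499],
       [ 0.93366795, -0.22752006,  0.27658413],
       [ 0.26837171, -0.06691344, -0.96098867]]), 't': array([-0.55007612, -0.03398877,  0.37827696])}
{'clock': 0.15, 'qpos': array([ 1.33199851e+00,  8.73742897e-02,  1.75325201e-01,  1.65979949e+00,
       -1.82314953e-05,  1.57075980e+00]), 'joint_vel': array([-9.36322720e-05, -1.25831099e-03,  3.33870558e-03,  1.58113907e-03,
       -1.27368486e-03,  1.08970708e-03]), 'effort': array([ 1.45336962e-03, -5.20761323e+01,  4.65043724e+01,  1.39038975e-02,
        6.55695590e-05,  8.17245450e-06]), 'position': array([0.13006249, 0.53424193, 0.24472827]), 'tool_rot': array([-5.36284602e-05,  1.19097263e-01,  9.92882453e-01, -5.23465273e-04]), 'force': array([ 0.19300745, -0.72838824, -0.42687962]), 'torque': array([-0.03111307, -0.01106201,  0.04606463]), 'opening': 0.08524641755267334}
```

View pics/top0.png

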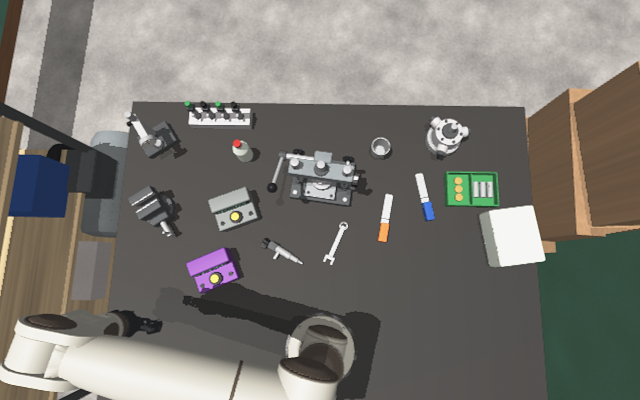

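View pics/side0.png

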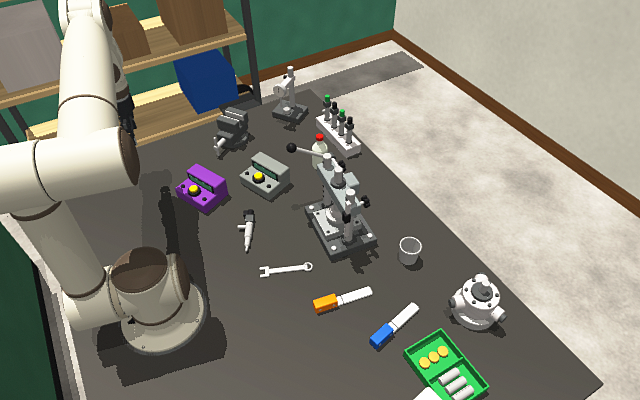

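View pics/wrist0.png

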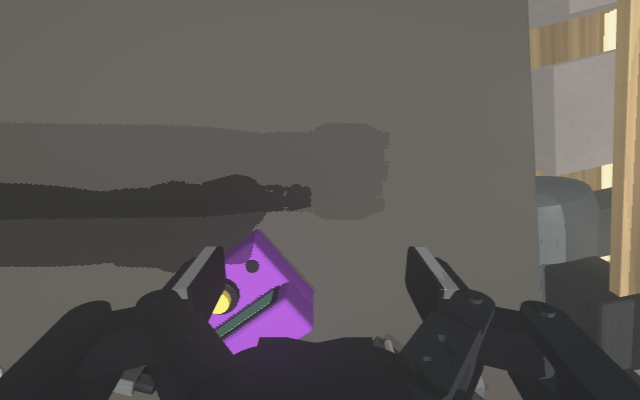

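```bash
cat > h.py <<'E'
import numpy as np, cv2
def load(f):
    z=np.load(f); return {k:z[k] for k in z.files}
def foc(m): return 200/np.tan(np.radians(float(m['fovy']))/2)
def cloud(m):
    f=foc(m); v,u=np.mgrid[0:400,0:640]; d=m['d'].astype(float)
    X=np.stack([(u-m['cx'])/f*d,(v-m['cy'])/f*d,d],-1)
    return (X-m['t'])@m['R']   # R^T (X-t)
def ray_plane(m,u,v,z):
    f=foc(m); r=np.array([(u-m['cx'])/f,(v-m['cy'])/f,1.]); 
    c=-m['R'].T@m['t']; w=m['R'].T@r
    return c+w*(z-c[2])/w[2]
def proj(m,X):
    c=m['R']@np.asarray(X)+m['t']; f=foc(m); return c[0]/c[2]*f+m['cx'],c[1]/c[2]*f+m['cy']
def snap(ctrl,n,name):
    m=dict(ctrl.camera_model(n)); im,d=ctrl.camera(n); m.update(im=im,d=d)
    cv2.imwrite(f"pics/{name}.png",im); np.savez(f"pics/{name}.npz",**{k:np.array(x) for k,x in m.items()}); return m
E
python3 - <<'E'
from h import *
for n in ["top","side"]:
    m=load(f"pics/{n}0.npz"); P=cloud(m); hsv=cv2.cvtColor(m['im'],cv2.COLOR_BGR2HSV)
    ok=(m['d']>0)
    for nm,lo,hi in [("orange",(8,150,120),(18,255,255)),("blue",(105,150,100),(125,255,255)),("yellow",(22,150,120),(34,255,255))]:
        k=cv2.inRange(hsv,lo,hi); c,l,s,ce=cv2.connectedComponentsWithStats(k)
        for i in range(1,c):
            if s[i,4]>25:
                p=P[(l==i)&ok]; print(n,nm,s[i].tolist(),np.median(p,0).round(4),p.min(0).round(3),p.max(0).round(3))
m=load("pics/top0.npz");im=m['im']
cv2.imwrite("pics/crop1.png",cv2.resize(im[120:280,190:450],None,fx=3,fy=3,interpolation=cv2.INTER_CUBIC))
m=load("pics/side0.npz");im=m['im']
cv2.imwrite("pics/crop2.png",cv2.resize(im[120:330,230:450],None,fx=2.8,fy=2.8,interpolation=cv2.INTER_CUBIC))
E
```

```text
top orange [378, 223, 11, 19, 124] [ 0.4258 -0.2276  0.0318] [ 0.391 -0.243 -0.003] [ 0.459 -0.208  0.039]
top blue [422, 202, 13, 19, 162] [ 0.5072 -0.3927  0.0323] [ 0.474 -0.414  0.   ] [ 0.541 -0.376  0.041]
side orange [313, 301, 25, 13, 116] [ 0.4223 -0.2368  0.021 ] [ 0.392 -0.245  0.003] [ 0.459 -0.21   0.038]
side blue [173, 49, 66, 65, 2525] [ 0.5955  1.1689 -0.0304] [ 0.484  1.14  -0.207] [ 0.722  1.425 -0.003]
side blue [369, 323, 24, 26, 293] [ 0.508  -0.3966  0.0342] [ 0.476 -0.414  0.001] [ 0.548 -0.373  0.043]
side yellow [254, 172, 8, 7, 44] [0.4711 0.3257 0.0672] [0.46  0.312 0.054] [0.484 0.339 0.072]
side yellow [189, 185, 9, 7, 47] [0.2464 0.3831 0.0666] [0.232 0.369 0.058] [0.261 0.401 0.071]
side yellow [314, 294, 23, 14, 146] [ 0.4243 -0.2233  0.035 ] [ 0.395 -0.242  0.029] [ 0.463 -0.207  0.043]
side yellow [438, 346, 10, 10, 79] [ 0.6349 -0.5139  0.0155] [ 0.62  -0.526  0.007] [ 0.648 -0.5    0.023]
side yellow [429, 352, 10, 9, 72] [ 0.6037 -0.5132  0.0151] [ 0.588 -0.525  0.01 ] [ 0.616 -0.501  0.02 ]
side yellow [419, 357, 11, 10, 75] [ 0.5717 -0.5129  0.0159] [ 0.556 -0.528  0.01 ] [ 0.584 -0.502  0.023]
```

View pics/crop1.png

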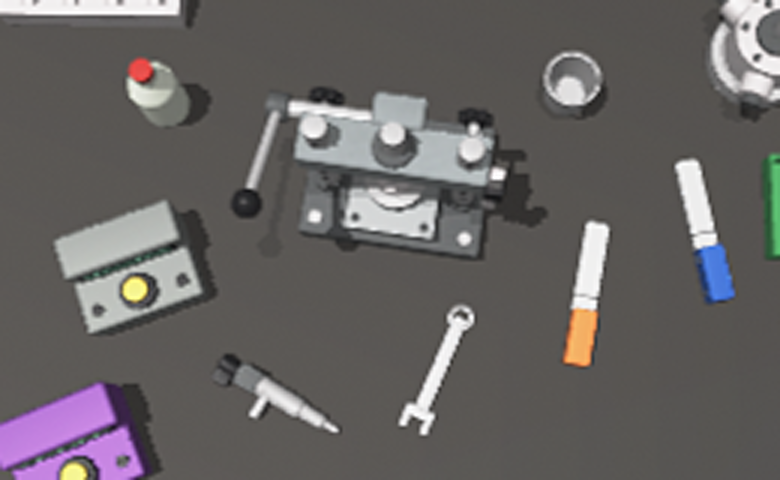

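View pics/crop2.png

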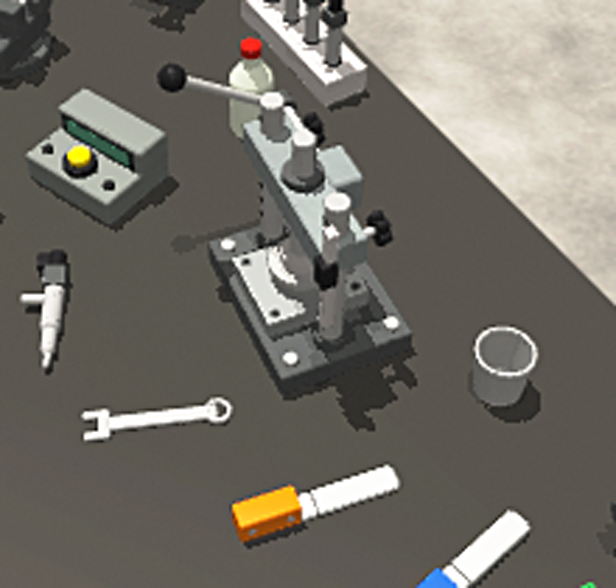

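Run:
```python
from h import *
from scipy.spatial.transform import Rotation as Ro
m=load("pics/wrist0.npz"); q=[-5.36e-5,.1191,.99288,-5.2e-4]
T=Ro.from_quat([q[1],q[2],q[3],q[0]]).as_matrix(); p=np.array([.13006,.53424,.24473])
c=-m['R'].T@m['t']; print("cam in tool",T.T@(c-p)); print("axes cam in tool\n",T.T@m['R'].T); print(T)
t=load("pics/top0.npz")
for n,u,v,z in [("anv front L",190+345/3,120+225/3,.062),("anv front R",190+432/3,120+237/3,.062),("knob",190+246/3,120+203/3,.33),
 ("base fl",190+300/3,120+232/3,.036),("base fr",190+478/3,120+256/3,.036),("button",235,216.5,.055)]:
    print(n,ray_plane(t,u,v,z).round(3), cloud(t)[int(v),int(u)].round(3))
P=cloud(t); k=P[150:200,262:285]; 
s=load("pics/side0.npz"); P2=cloud(s); print("knob side",P2[148,291].round(3), P[187,272].round(3))
```

```text
cam in tool [ 0.07161376  0.00067423 -0.1274143 ]
axes cam in tool
 [[-6.65464462e-04 -9.60994496e-01 -2.76566694e-01]
 [ 9.99999710e-01 -5.37279326e-04 -5.39261587e-04]
 [ 3.69633850e-04 -2.76566973e-01  9.60994575e-01]]
[[-9.71630254e-01  2.36504959e-01 -2.30301708e-04]
 [ 2.36505070e-01  9.71629719e-01 -1.01983199e-03]
 [-1.74273376e-05 -1.04536713e-03 -9.99999453e-01]]
anv front L [0.554 0.069 0.062] [0.555 0.069 0.054]
anv front R [ 0.541 -0.039  0.062] [ 0.542 -0.039  0.055]
knob [0.524 0.151 0.33 ] [0.531 0.154 0.308]
base fl [0.549 0.127 0.036] [0.552 0.129 0.023]
base fr [ 0.522 -0.098  0.036] [ 0.525 -0.097  0.028]
button [0.469 0.327 0.055] [0.469 0.324 0.067]
knob side [0.529 0.148 0.305] [0.531 0.154 0.308]
```

```bash
cat >> h.py <<'E'
from scipy.spatial.transform import Rotation as Ro
def quat(yaw):
    x=-np.array([np.cos(yaw),np.sin(yaw),0]); z=np.array([0,0,-1.]); y=np.cross(z,x)
    q=Ro.from_matrix(np.stack([x,y,z],1)).as_quat(); return [float(q[3]),*map(float,q[:3])]
E
python3 - <<'E'
from h import *
from rig import ctrl
print(ctrl.read_state()['clock'])
p=ctrl.read_state()['position']
j=ctrl.solve_ik([.45,.0,.40],quat(-.119)); print(j)
ctrl.movep([.15,.45,.40],ctrl.read_state()['tool_rot']); print(ctrl.read_state()['clock'])
ctrl.movep([.47,0,.40],quat(-.119))
ctrl.move_l([.50,.02,.25],v=.3); print(ctrl.read_state()['clock'])
snap(ctrl,"wrist","press1")
print(ctrl.read_state()['clock'],ctrl.read_state()['qpos'])
E
```

```text
0.15
[ 0.         -0.03265435  0.36765491  1.97110559  0.          0.119     ]
0.8917
3.55
3.6 [ 4.03548538e-02 -3.09323821e-02  6.90772525e-02  1.66808662e+00
 -4.41883385e-05  1.58883711e-01]
```

View pics/press1.png

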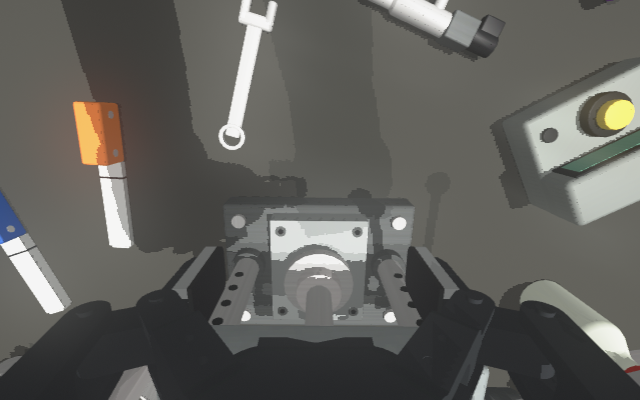

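Run:
```python
from h import *
m=load("pics/press1.npz"); im=m['im']
cv2.imwrite("pics/c3.png",cv2.resize(im[190:340,210:430],None,fx=3.6,fy=3.6,interpolation=cv2.INTER_CUBIC))
cv2.imwrite("pics/c4.png",cv2.resize(im[90:260,50:150],None,fx=3.5,fy=3.5,interpolation=cv2.INTER_CUBIC))
P=cloud(m)
for u,v in [(300,235),(330,232),(318,222),(318,223),(318,219),(240,210),(110,205),(98,120),(160,100),(618,112)]: print(u,v,P[v,u].round(4))
```

```text
300 235 [ 0.5628 -0.0035  0.0612]
330 232 [0.5635 0.0304 0.0603]
318 222 [0.55   0.0184 0.0603]
318 223 [0.5509 0.0183 0.0612]
318 219 [0.5484 0.0186 0.0551]
240 210 [ 0.5334 -0.0726  0.0355]
110 205 [ 0.516  -0.2456  0.0059]
98 120 [ 0.4129 -0.2085  0.0336]
160 100 [ 0.3976 -0.1526 -0.0022]
618 112 [0.4678 0.3259 0.0663]
```

View pics/c3.png

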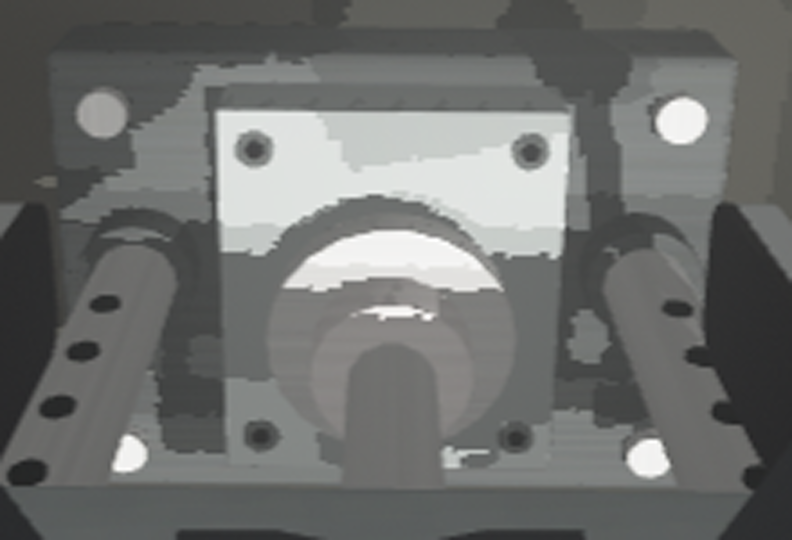

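View pics/c4.png

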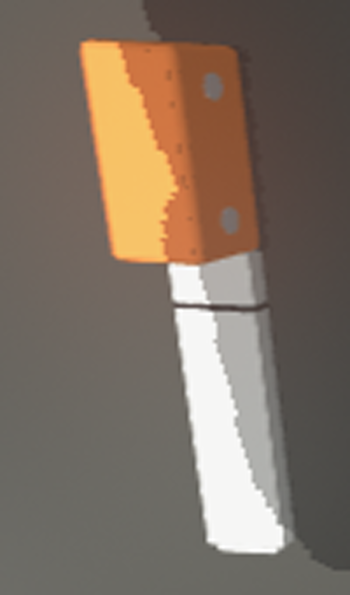

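Run:
```python
from h import *
m=load("pics/press1.npz")
def c3(x,y): return 210+(x+.5)/3.6-.5,190+(y+.5)/3.6-.5
def c4(x,y): return 50+(x+.5)/3.5-.5,90+(y+.5)/3.5-.5
A=ray_plane(m,*c3(216,111),.062);B=ray_plane(m,*c3(571,111),.062)
# rear-ish side edges: 
C=ray_plane(m,*c3(229,465),.062); D=ray_plane(m,*c3(550,465),.062)
print("anvil",A,B,np.linalg.norm(B-A),"yaw",np.arctan2(-(B-A)[0],(B-A)[1]),"mid",(A+B)/2)
print("rear",C,D,np.linalg.norm(C-D),np.linalg.norm(C-A), "yaw", np.arctan2(*(((C+D)-(A+B))[[1,0]])))
g=[ray_plane(m,*c4(*p),.034) for p in [(81,41),(175,45),(113,258),(200,264)]]
print("grip",np.round(g,4)); print(np.mean(g,0), np.linalg.norm(g[0]-g[1]),np.linalg.norm(g[2]-g[0]),np.linalg.norm(g[3]-g[1]))
b=[ray_plane(m,*c4(*p),.008) for p in [(173,306),(262,306),(208,541),(281,541)]]
print("line,tip",np.round(b,4)); l=(b[0]+b[1])/2; t=(b[2]+b[3])/2
print("line mid",l,"tip mid",t,"yaw",np.arctan2((t-l)[1],(t-l)[0]),np.linalg.norm(t-l),np.linalg.norm(b[0]-b[1]))
y=np.arctan2((t-l)[1],(t-l)[0]); print("origin from line",l[:2]-.055*np.array([np.cos(y),np.sin(y)]))
z=[ray_plane(m,618,113,.055)]; print(z)
```

```text
anvil [ 0.54125701 -0.03444458  0.062     ] [0.55417656 0.07378775 0.062     ] 0.10900069977994638 yaw -0.11880642855463931 mid [0.54771678 0.01967159 0.062     ]
rear [ 0.6681991  -0.05048441  0.062     ] [0.68111005 0.05768122 0.062     ] 0.10893345067218789 0.127951429079126 yaw -0.12595225761447315
grip [[ 0.3908 -0.2291  0.034 ]
 [ 0.3954 -0.2007  0.034 ]
 [ 0.4573 -0.2415  0.034 ]
 [ 0.4626 -0.214   0.034 ]]
[ 0.42651976 -0.22132524  0.034     ] 0.028762332167671417 0.06763931919870259 0.06848941915898454
line,tip [[ 0.4786 -0.2465  0.008 ]
 [ 0.4823 -0.2151  0.008 ]
 [ 0.5683 -0.2618  0.008 ]
 [ 0.5716 -0.2344  0.008 ]]
line mid [ 0.48046651 -0.23079962  0.008     ] tip mid [ 0.56991848 -0.24810948  0.008     ] yaw -0.19114753421827663 0.09111138940418985 0.031570868593156276
origin from line [ 0.42646823 -0.22035041]
[array([0.47026133, 0.33679021, 0.055     ])]
```

Run:
```python
from h import *
from rig import ctrl
ctrl.move_l([.50,-.235,.16],v=.3,attitude=quat(-.18))
snap(ctrl,"wrist","g1")
s=ctrl.read_state();print(s['clock'],s['position'])
m=load("pics/g1.npz")
cv2.imwrite("pics/c5.png",cv2.resize(m['im'][40:310,230:400],None,fx=2.2,fy=2.2,interpolation=cv2.INTER_CUBIC))
```

```text
4.7 [ 0.50045758 -0.23402824  0.16112154]
```

View pics/g1.png

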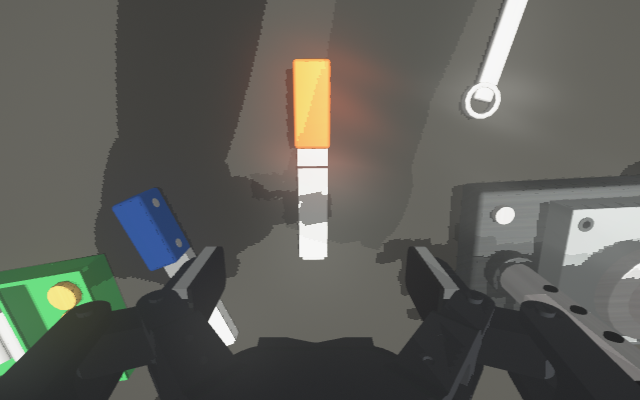

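View pics/c5.png

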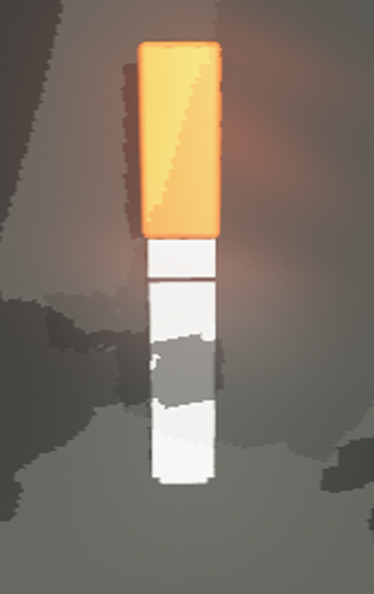

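Run:
```python
from h import *
m=load("pics/g1.npz")
def c(x,y): return 230+(x+.5)/2.2-.5,40+(y+.5)/2.2-.5
yw=lambda a:np.arctan2(a[1],a[0])
g=[ray_plane(m,*c(*p),.034) for p in [(138,43),(220.5,43),(141.5,237),(219.5,237)]]
print(np.round(g,4),np.mean(g,0),np.linalg.norm(g[0]-g[1]),np.linalg.norm(g[0]-g[2]),yw(g[2]+g[3]-g[0]-g[1]))
b=[ray_plane(m,*c(*p),.008) for p in [(148,279.5),(215.5,279.5),(152,483),(214.5,483)]]
l=(b[0]+b[1])/2;t=(b[2]+b[3])/2;y=yw(t-l)
print(np.round(b,4),l,np.linalg.norm(b[0]-b[1]),np.linalg.norm(t-l),y, l[:2]-.055*np.array([np.cos(y),np.sin(y)]))
P=cloud(m); print(P[100,312],P[220,313],P[150,380],P[170,313])
go=np.mean(g,0); print("yaw grip->tip",yw(t-go), yw(l-go), np.linalg.norm((t-go)[:2]), np.linalg.norm((l-go)[:2]))
```

```text
[[ 0.3912 -0.2315  0.034 ]
 [ 0.3964 -0.2032  0.034 ]
 [ 0.4575 -0.2436  0.034 ]
 [ 0.4627 -0.2147  0.034 ]] [ 0.42696339 -0.22323342  0.034     ] 0.028788681014925623 0.06734139841846803 -0.17662824707049532
[[ 0.4783 -0.2468  0.008 ]
 [ 0.4834 -0.2187  0.008 ]
 [ 0.572  -0.2635  0.008 ]
 [ 0.5772 -0.2351  0.008 ]] [ 0.4808616 -0.232739   0.008    ] 0.02853045707867934 0.09519077440967184 -0.17530839521264865 [ 0.4267046  -0.22314635]
[ 0.42320722 -0.22214901  0.03235058] [ 0.53341251 -0.24179821  0.00631322] [ 0.47833863 -0.16710456 -0.00204749] [ 0.48410977 -0.23271858  0.00726652]
yaw grip->tip -0.17503760533957732 -0.17456662603049594 0.14992076648837632 0.054730001638884494
```

Run:
```python
from h import *
from rig import ctrl
y=-.176; g=np.array([.4268,-.2232])+.012*np.array([np.cos(y),np.sin(y)])
ctrl.move_l([*g,.10],v=.2,attitude=quat(y))
ctrl.move_l([*g,.018],v=.1)
print(ctrl.read_state()['position'],ctrl.read_state()['force'])
ctrl.command_gripper(.02,f_grip=60)
s=ctrl.read_state();print(s['clock'],s['position'],s['opening'],s['force'],s['torque'])
ctrl.move_l([*g,.13],v=.15)
m=snap(ctrl,"wrist","g2"); snap(ctrl,"side","s2")
s=ctrl.read_state();print(s['clock'],s['position'],s['opening'],s['force'],s['torque'])
```

```text
[ 0.43904873 -0.22551991  0.01867644] [ 0.42927243 -0.19798883  0.80992531]
6.8 [ 0.43884957 -0.22546704  0.01843617] 0.02929767281093683 [-0.08805974 -0.69949723  4.78436927] [ 0.04574001  0.06900702 -0.02144601]
7.8 [ 0.43802732 -0.22500517  0.12866397] 0.029124065714159982 [-0.51784764  0.15823911 -3.37286882] [ 0.02622062  0.23126756 -0.02129614]
```

View pics/g2.png

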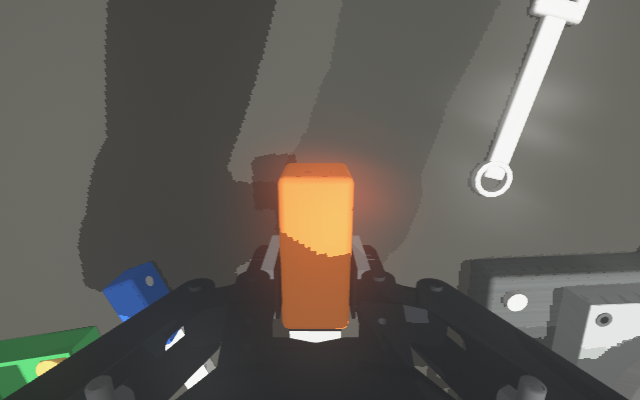

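View pics/s2.png

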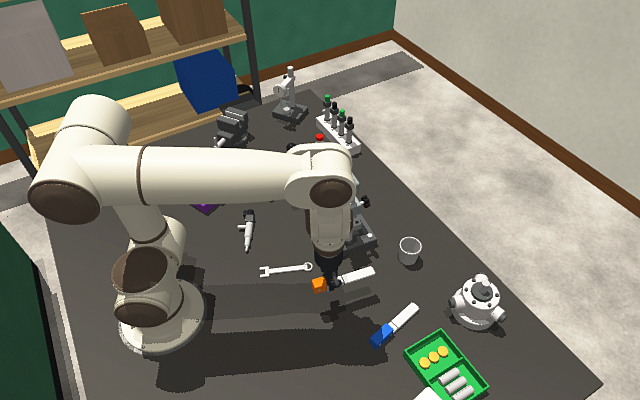

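Run:
```python
from h import *
from rig import ctrl
y=-.1195; u=np.array([np.cos(y),np.sin(y)]); E=np.array([.5477,.0192])
f=E-.043*u; pre=f-.118*u
print(f,pre)
s=ctrl.read_state()['position']
ctrl.move_l([*pre,.13],v=.25,attitude=quat(y))
ctrl.move_l([*pre,.0835],v=.15)
ctrl.sleep(.2)
snap(ctrl,"side","s3");snap(ctrl,"top","t3");snap(ctrl,"wrist","w3")
s=ctrl.read_state();print(s['clock'],s['position'],s['tool_rot'],quat(y),s['force'])
for n,b in [("s3",(230,120,450,330)),("t3",(230,120,430,280))]:
    m=load(f"pics/{n}.npz"); im=m['im'][b[1]:b[3],b[0]:b[2]]
    cv2.imwrite(f"pics/{n}c.png",cv2.resize(im,None,fx=2.8,fy=2.8,interpolation=cv2.INTER_CUBIC))
```

```text
[0.50500666 0.02432628] [0.38784819 0.03839374]
9.8333 [0.38815984 0.03842105 0.08405308] [4.25248513e-04 5.97110794e-02 9.98215608e-01 7.96221966e-05] [0.0, 0.05971445447318508, 0.9982154997429012, 0.0] [ 0.14426964  0.43661658 -3.24286459]
```

View pics/s3c.png

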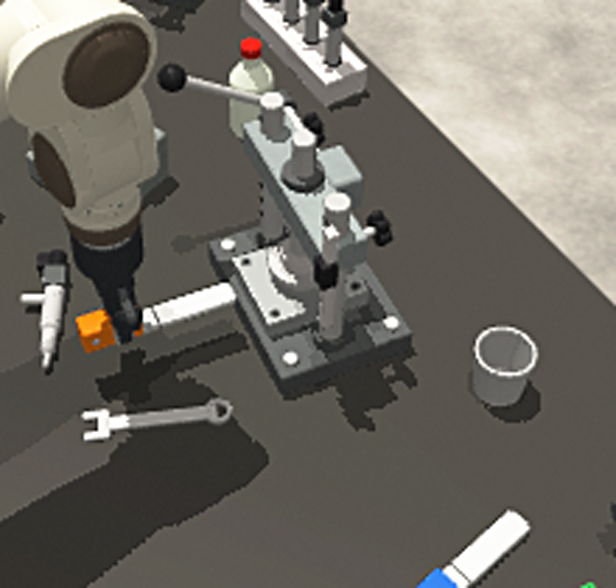

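View pics/t3c.png

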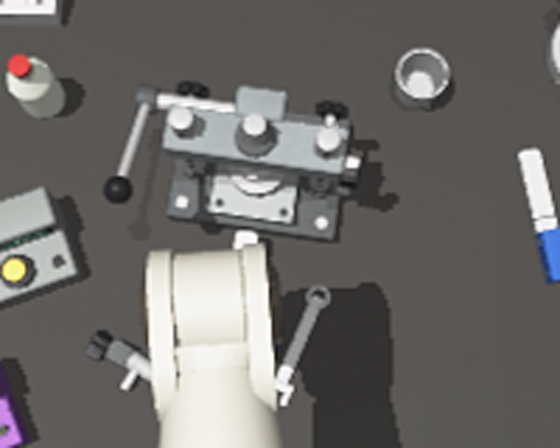

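View pics/w3.png

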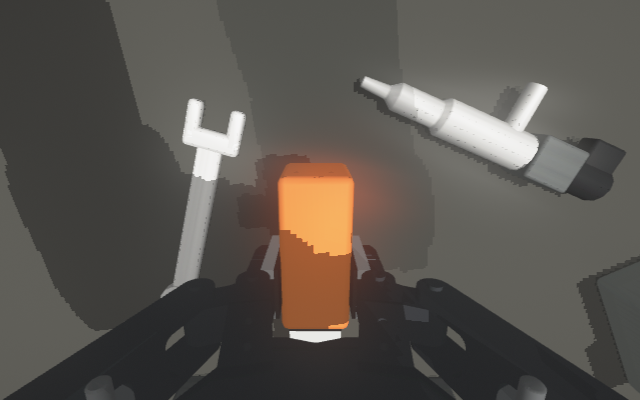

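Run:
```python
from h import *
m=load("pics/t3.npz"); b=(290,170,350,220)
im=m['im'][b[1]:b[3],b[0]:b[2]]
cv2.imwrite("pics/t3d.png",cv2.resize(im,None,fx=12,fy=12,interpolation=cv2.INTER_CUBIC))
m=load("pics/s3.npz"); b=(270,200,350,260)
cv2.imwrite("pics/s3d.png",cv2.resize(m['im'][b[1]:b[3],b[0]:b[2]],None,fx=9,fy=9,interpolation=cv2.INTER_CUBIC))
```

```text
(no output)
```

View pics/t3d.png

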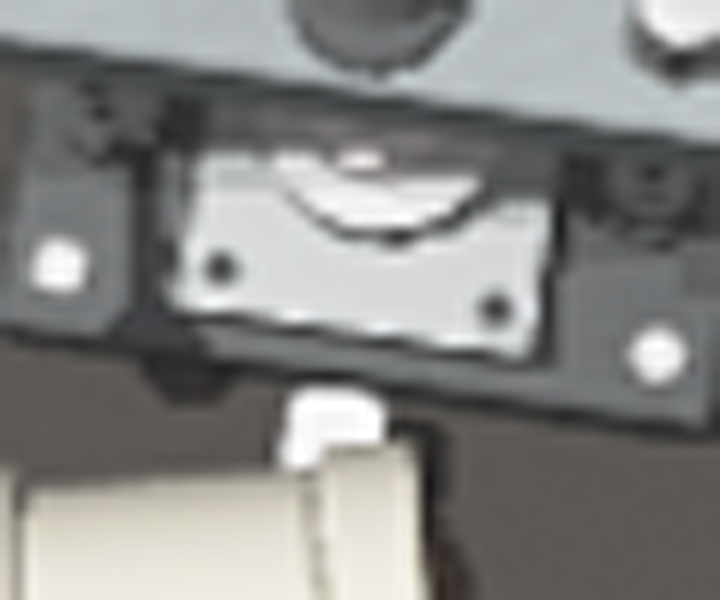

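View pics/s3d.png

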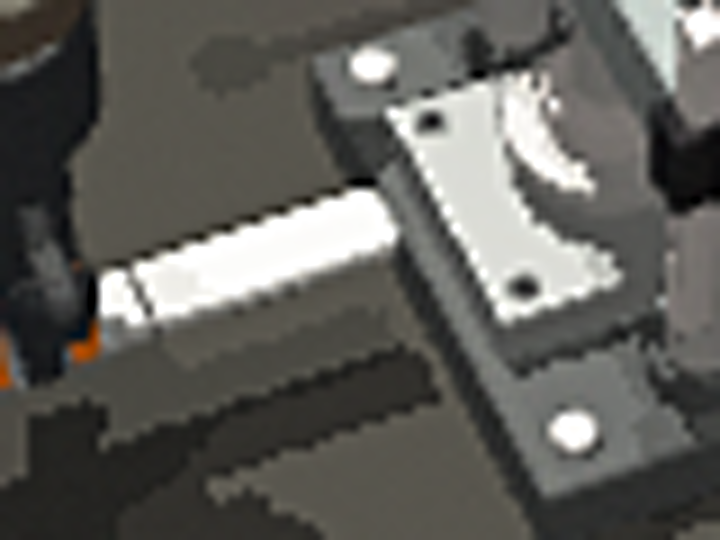

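Run:
```python
from h import *
m=load("pics/s3.npz"); P=cloud(m)
c=lambda x,y:(int(200+y/9),int(270+x/9))
pts=[P[c(x,y)] for x,y in [(160,300),(200,270),(240,260),(280,245),(320,225),(350,210),(370,220)]]
print(np.round(pts,4))
print([P[c(x,y)].round(4) for x,y in [(430,170),(460,190),(490,250),(550,270)]])
y=-.1195; u=np.array([np.cos(y),np.sin(y)])
# relative measure on side cam
def q(x,y,z): return ray_plane(m,270+(x+.5)/9-.5,200+(y+.5)/9-.5,z)
A=q(388,108,.062);B=q(503,325,.062); print("edge",A,B,(A+B)/2,np.linalg.norm(A-B))
l1=q(125,265,.0735);l2=q(152,325,.0735);print("line",l1,l2,(l1+l2)/2,np.linalg.norm(l1-l2))
e=(A+B)/2; l=(l1+l2)/2; print("rel along u",(l-e)[:2]@u,"lat",(l-e)[:2]@np.array([-u[1],u[0]]))
```

```text
[[0.4378 0.0296 0.0728]
 [0.4558 0.0287 0.0778]
 [0.4714 0.0308 0.0759]
 [0.4881 0.0277 0.0739]
 [0.5027 0.0269 0.0759]
 [0.5151 0.029  0.0763]
 [0.523  0.0231 0.0723]]
[array([0.5561, 0.0415, 0.0641]), array([0.5616, 0.0244, 0.0627]), array([ 0.5553, -0.0058,  0.0671]), array([ 0.571 , -0.0243,  0.0613])]
edge [0.55865613 0.0752416  0.062     ] [ 0.54309202 -0.03564518  0.062     ] [0.55087408 0.01979821 0.062     ] 0.11197374552183582
line [0.4352282  0.04966295 0.0735    ] [0.43097893 0.02036159 0.0735    ] [0.43310356 0.03501227 0.0735    ] 0.029607874254718735
rel along u -0.1187443746076975 lat 0.0010654537507780414
```

Run:
```python
from h import *
from rig import ctrl
y=-.1195; u=np.array([np.cos(y),np.sin(y)]); n=np.array([-u[1],u[0]]); E=np.array([.5477,.0192])-.0012*n+.0003*u
f=E-.043*u
ctrl.move_l([*(f-.10*u),.0835],v=.1,stop_force=10)
print(ctrl.move_l([*f,.0835],v=.08,stop_force=8))
ctrl.sleep(.2)
s=ctrl.read_state();print(s['clock'],s['position'],f,s['force'])
print(ctrl.move_l([*f,.078],v=.015,stop_force=3))
ctrl.sleep(.2)
s=ctrl.read_state();print(s['clock'],s['position'],s['force'],s['torque'])
m=snap(ctrl,"side","s4"); b=(270,180,350,240)
cv2.imwrite("pics/s4d.png",cv2.resize(m['im'][b[1]:b[3],b[0]:b[2]],None,fx=9,fy=9,interpolation=cv2.INTER_CUBIC))
```

```text
False
11.7667 [0.50499614 0.02315107 0.08364064] [0.50516146 0.02309907] [-0.35341913  0.54375146 -3.27952433]
True
12.275 [0.5052151  0.02313325 0.08023908] [-0.50076882  0.03243694  5.74309952] [-0.0368184  -0.17933152  0.04047257]
```

View pics/s4d.png

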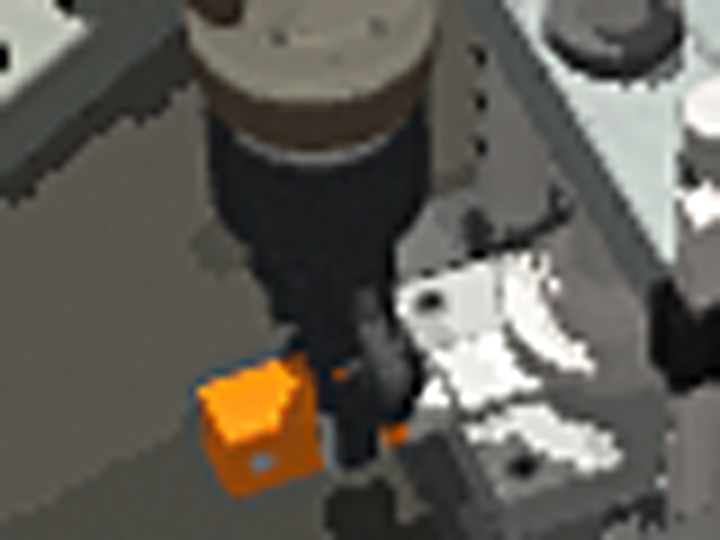

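Run:
```python
from h import *
from rig import ctrl
ctrl.command_gripper(.085)
p=ctrl.read_state()['position']
ctrl.move_l([p[0],p[1],.11],v=.08)
ctrl.move_l([.495,.02,.25],v=.25)
m=snap(ctrl,"wrist","w5"); print(ctrl.read_state()['clock'])
cv2.imwrite("pics/w5d.png",cv2.resize(m['im'][140:300,220:420],None,fx=3.6,fy=3.6,interpolation=cv2.INTER_CUBIC))
```

```text
14.2
```

View pics/w5d.png

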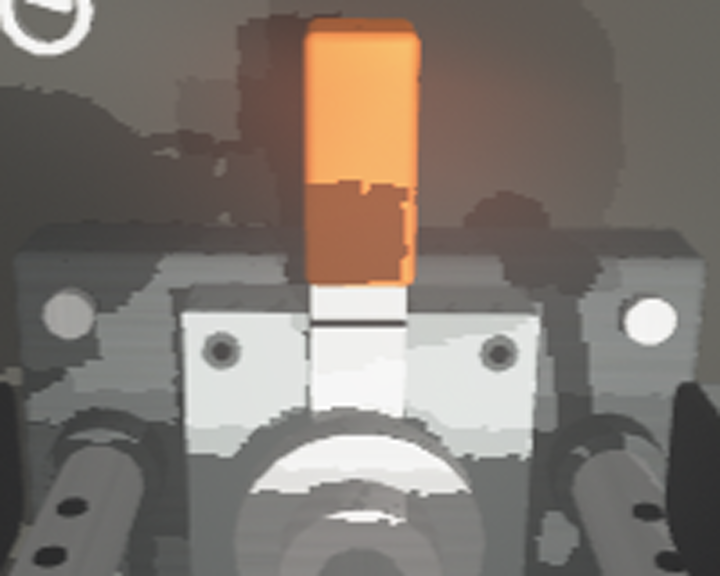

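View pics/w5.png

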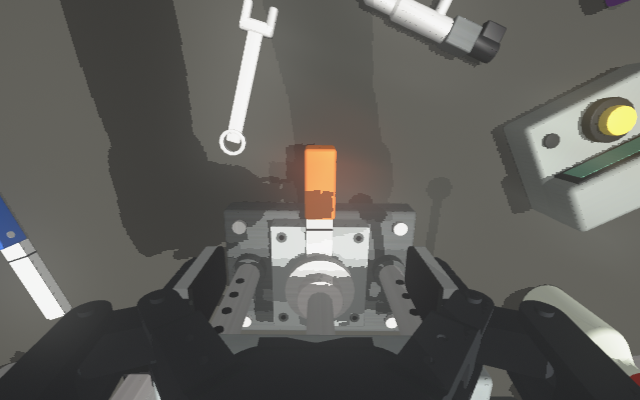

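```bash
cat > rel.py <<'E'
from h import *
def rel(m,off,s,A,B,L1,L2,G):
    c=lambda p:(off[0]+(p[0]+.5)/s-.5,off[1]+(p[1]+.5)/s-.5)
    A=ray_plane(m,*c(A),.062);B=ray_plane(m,*c(B),.062);L1=ray_plane(m,*c(L1),.070);L2=ray_plane(m,*c(L2),.070)
    d=(B-A)[:2];d/=np.linalg.norm(d);u=np.array([d[1],-d[0]])
    r=((L1+L2-A-B)/2)[:2]
    g=np.mean([ray_plane(m,*c(p),.096)[:2] for p in G],0); l=((L1+L2)/2)[:2]
    yaw=lambda a:np.arctan2(a[1],a[0])
    print("fwd",r@u,"lat",r@d,"edge yaw",yaw(u),"gauge yaw",yaw(l-g),"grip-line",np.linalg.norm(l-g),"edge mid",((A+B)/2)[:2],"widths",np.linalg.norm(B-A),np.linalg.norm(L2-L1))
E
python3 - <<'E'
from rel import *
rel(load("pics/w5.npz"),(220,140),3.6,(182,313),(540,316),(310,323.5),(407,323.5),[(304,33),(419,33),(305,285),(414,285)])
E
```

```text
fwd -0.00027614209203963763 lat -0.0008826045105729583 edge yaw -0.1288301290656858 gauge yaw -0.11999544519203112 grip-line 0.055649104850722254 edge mid [0.54830168 0.01952478] widths 0.1095263186138469 0.02898810205057658
```

Run:
```python
from h import *
t=load("pics/top0.npz");s=load("pics/side0.npz")
def blob(m,b):
    g=cv2.cvtColor(m['im'],cv2.COLOR_BGR2GRAY)[b[1]:b[3],b[0]:b[2]]
    k=(g<38).astype(np.uint8);c,l,st,ce=cv2.connectedComponentsWithStats(k); 
    return [(st[i].tolist(),(ce[i]+np.array(b[:2])).round(2)) for i in range(1,c) if st[i,4]>15]
print(blob(t,(258,172,288,204))); print(blob(s,(278,134,306,162)))
def tri(a,b):
    A=[];B=[]
    for m,(u,v) in ((t,a),(s,b)):
        f=foc(m);x=(u-m['cx'])/f;y=(v-m['cy'])/f;R=m['R'];tt=m['t']
        for k,w in ((0,x),(1,y)): A.append(R[k]-w*R[2]);B.append(w*tt[2]-tt[k])
    X,r,_,_=np.linalg.lstsq(np.array(A),np.array(B),rcond=None); return X,r
K,r=tri((272,187.3),(291.2,147.4)); print("knob",K,r)
y=-.1195; u=np.array([np.cos(y),np.sin(y)]);n=np.array([-u[1],u[0]])
O=np.array([.5480,.0182])+.065*u; d=K[:2]-O; print("press frame",d@u,d@n)
w=load("pics/w5.npz"); P=cloud(w); hsv=cv2.cvtColor(w['im'],cv2.COLOR_BGR2HSV)
k=cv2.inRange(hsv,(22,150,120),(34,255,255)); ys,xs=np.nonzero(k); print("btn px",xs.mean(),ys.mean(),np.median(P[k>0],0),np.percentile(P[k>0][:,2],[5,50,90]))
cv2.imwrite("pics/btn.png",cv2.resize(w['im'][50:240,480:640],None,fx=3.5,fy=3.5,interpolation=cv2.INTER_CUBIC))
```

```text
[([10, 11, 9, 9, 29], array([273.28, 188.  ]))]
[([9, 10, 9, 9, 54], array([291.22, 148.43]))]
knob [0.53238738 0.15545905 0.29952972] [2.27450338e-06]
press frame -0.0968647260595309 0.13441889414835045
btn px 610.0 131.75 [0.4804222  0.31903589 0.06448268] [0.06409174 0.06448268 0.06581336]
```

View pics/btn.png

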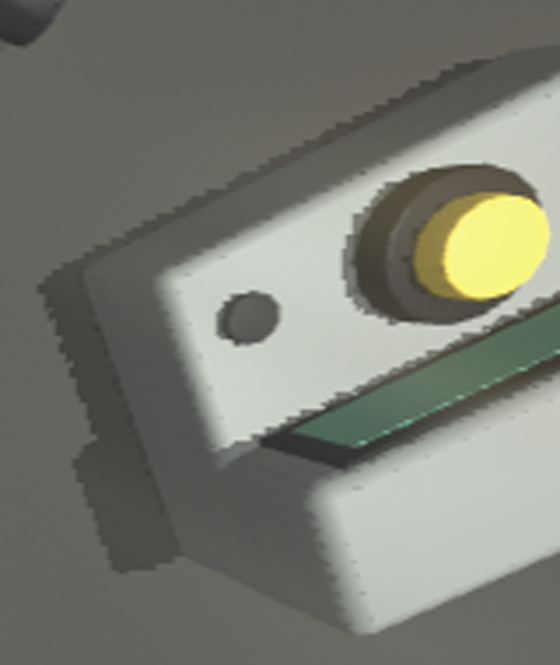

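Run:
```python
from h import *
from rig import ctrl
yw=-.1195; u=np.array([np.cos(yw),np.sin(yw)]);n=np.array([-u[1],u[0]])
O=np.array([.5480,.0182])+.065*u
def knob(th): return np.array([*(O+(.0318-.16*np.cos(th))*u+.1344*n),.205+.16*np.sin(th)])
off=np.array([0,0,.030])
ctrl.move_l([.495,.02,.37],v=.3)
ctrl.command_gripper(0.0,f_grip=40)
k=knob(.636); print(k)
ctrl.move_l([k[0],k[1],.37],v=.25)
ctrl.sleep(.2)
s0=ctrl.read_state(); print(s0['clock'],s0['force'],s0['opening'])
r=ctrl.move_l(k+off+[0,0,-.008],v=.04,stop_force=2.0)
s=ctrl.read_state(); print("touch",r,s['clock'],s['position'],s['force']-s0['force'])
snap(ctrl,"side","s6"); m=snap(ctrl,"top","t6")
b=(250,110,350,190); cv2.imwrite("pics/s6d.png",cv2.resize(load("pics/s6.npz")['im'][b[1]:b[3],b[0]:b[2]],None,fx=7,fy=7,interpolation=cv2.INTER_CUBIC))
```

```text
[0.53233372 0.15544646 0.30003717]
16.425 [-0.20493469  0.86790311 -0.36788841] -0.00012811627198675376
touch False 17.775 [0.53247487 0.15543706 0.32221068] [ 0.72316511 -0.55854894  0.35856965]
```

View pics/s6d.png

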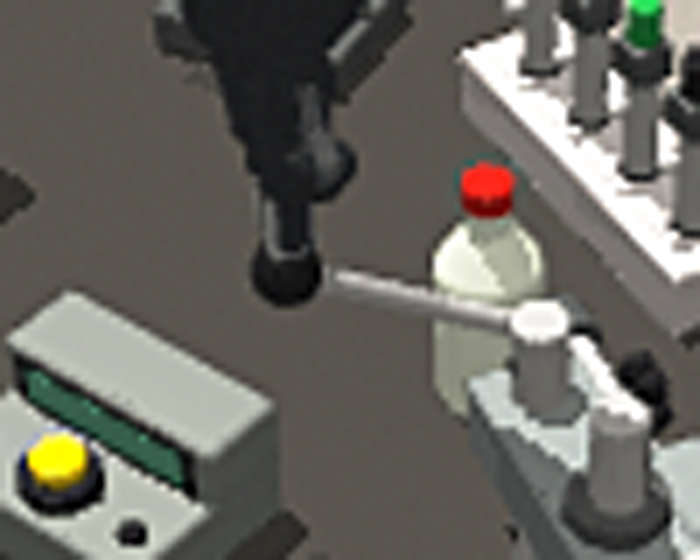

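Run:
```python
from h import *
from rig import ctrl
yw=-.1195; u=np.array([np.cos(yw),np.sin(yw)]);n=np.array([-u[1],u[0]])
O=np.array([.5480,.0182])+.065*u
def knob(th): return np.array([*(O+(.0318-.16*np.cos(th))*u+.1344*n),.205+.16*np.sin(th)])
f0=np.array([-.2049,.8679,-.3679])
for th in [.60,.55,.50,.45,.40,.36]:
    r=ctrl.move_l(knob(th)+[0,0,.026],v=.05,stop_force=12)
    s=ctrl.read_state(); print(th,r,round(s['clock'],2),s['position'].round(4),(s['force']-f0).round(2))
    if r: break
m=snap(ctrl,"side","s7")
b=(250,110,350,210); cv2.imwrite("pics/s7d.png",cv2.resize(m['im'][b[1]:b[3],b[0]:b[2]],None,fx=6,fy=6,interpolation=cv2.INTER_CUBIC))
```

```text
0.6 False 18.12 [0.5289 0.1559 0.3214] [ 0.88 -0.21  0.5 ]
0.55 False 18.43 [0.5245 0.1563 0.3145] [ 0.51 -0.99 -0.18]
0.5 False 18.74 [0.5207 0.1568 0.3076] [-0.45 -0.22  0.52]
0.45 False 19.05 [0.517  0.1572 0.3005] [-0.55  0.17 -0.5 ]
0.4 False 19.36 [0.5137 0.1576 0.2931] [-1.   -1.23  0.78]
0.36 False 19.63 [0.5114 0.1579 0.2872] [ 0.33 -0.08  0.47]
```

View pics/s7d.png

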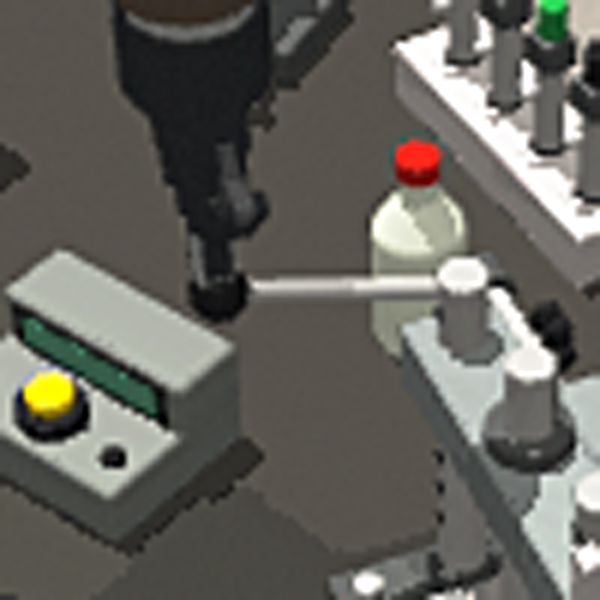

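Run:
```python
from h import *
from rig import ctrl
yw=-.1195; u=np.array([np.cos(yw),np.sin(yw)]);n=np.array([-u[1],u[0]])
O=np.array([.5480,.0182])+.065*u
def knob(th): return np.array([*(O+(.0318-.16*np.cos(th))*u+.1344*n),.205+.16*np.sin(th)])
f0=np.array([-.2049,.8679,-.3679])
for th in [.32,.29,.26,.23,.20,.17,.14]:
    r=ctrl.move_l(knob(th)+[0,0,.026],v=.03,stop_force=7)
    s=ctrl.read_state(); print(th,r,round(s['clock'],2),s['position'].round(4),(s['force']-f0).round(2))
    if r: break
ctrl.sleep(.3)
s=ctrl.read_state(); print(s['position'].round(4),(s['force']-f0).round(2))
m=snap(ctrl,"side","s8")
b=(250,110,350,230); cv2.imwrite("pics/s8d.png",cv2.resize(m['im'][b[1]:b[3],b[0]:b[2]],None,fx=5,fy=5,interpolation=cv2.INTER_CUBIC))
```

```text
0.32 False 20.05 [0.5092 0.1582 0.2811] [ 0.96 -2.13  0.39]
0.29 True 20.27 [0.5084 0.1584 0.2783] [ 0.16 -2.24  7.68]
[0.5084 0.1584 0.2784] [ 0.8  -2.09  7.47]
```

View pics/s8d.png

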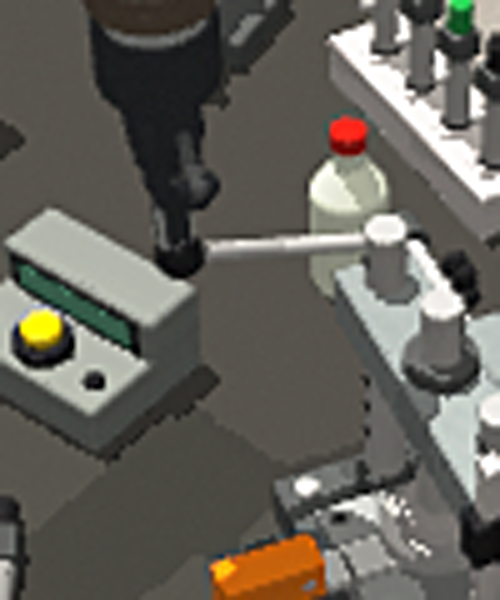

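Run:
```python
from h import *
from rig import ctrl
p=ctrl.read_state()['position']
ctrl.move_l([p[0],p[1],.31],v=.15)
m=snap(ctrl,"wrist","w9"); s=ctrl.read_state(); print(s['clock'],s['force'])
print(ray_plane(load("pics/w5.npz"),621.4,120.1,.066))
snap(ctrl,"top","t9")
```

```text
21.0333 [ 0.15158813  0.3577137  -0.5905938 ]
[0.47026939 0.32770406 0.066     ]
```

View pics/w9.png

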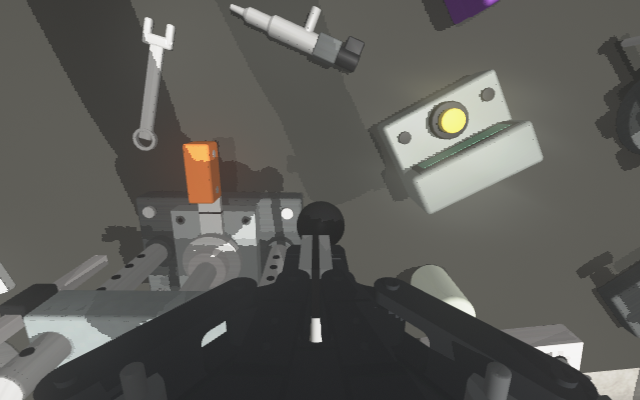

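Run:
```python
from h import *
m=load("pics/w9.npz")
hsv=cv2.cvtColor(m['im'],cv2.COLOR_BGR2HSV);k=cv2.inRange(hsv,(22,120,120),(34,255,255))
P=cloud(m);c,l,s,ce=cv2.connectedComponentsWithStats(k);print(s[1:],ce[1:])
b=P[115:125,448:458].reshape(-1,3);print(np.median(b,0))
for z in (.060,.064,.066): print(ray_plane(m,453.5,120,z))
a=ray_plane(m,384,128,.045);d=ray_plane(m,493,70,.045);print("front",a,d,np.linalg.norm(a-d),"yaw",np.arctan2(-(d-a)[0],(d-a)[1]))
cv2.imwrite("pics/w9d.png",cv2.resize(m['im'][120:290,120:320],None,fx=3.6,fy=3.6,interpolation=cv2.INTER_CUBIC))
print(P[140:143,420:423].mean((0,1)))
```

```text
[[439 108  27  25  98]
 [459 109   1   1   1]
 [464 114   1   1   1]] [[447.57142857 122.20408163]
 [459.         109.        ]
 [464.         114.        ]]
[0.46930989 0.32741898 0.0657954 ]
[0.47052075 0.33118381 0.06      ]
[0.47017521 0.32945332 0.064     ]
[0.47000244 0.32858808 0.066     ]
front [0.47118053 0.25099037 0.045     ] [0.41900352 0.38431785 0.045     ] 0.14317352416009627 yaw 0.3730227587280156
[0.49308369 0.29699744 0.04426539]
```

View pics/w9d.png

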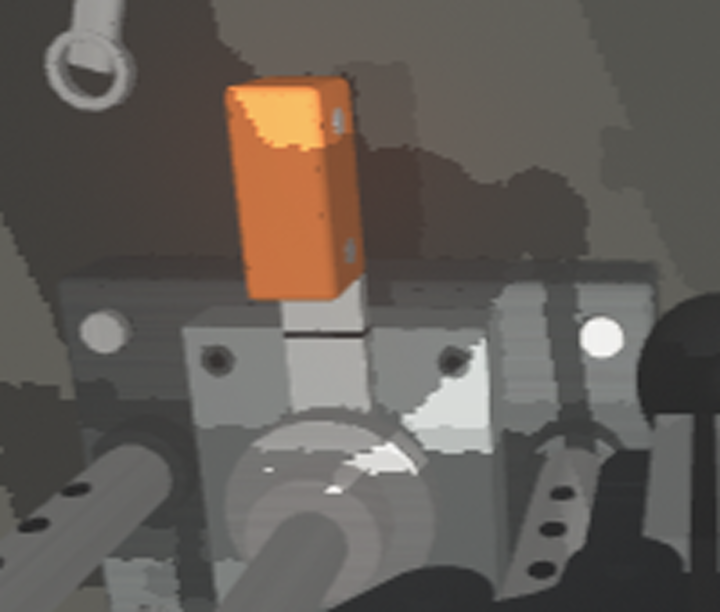

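Run:
```python
from h import *
from rig import ctrl
b=[.470,.3275]
ctrl.move_l([*b,.30],v=.25,attitude=quat(.373))
ctrl.move_l([*b,.10],v=.2); ctrl.sleep(.2)
f0=ctrl.read_state()['force']
for z in np.arange(.084,.066,-.002):
    r=ctrl.move_l([*b,float(z)],v=.03,stop_force=9)
    s=ctrl.read_state(); dz=(s['force']-f0)[2]; print(r,round(s['clock'],2),s['position'].round(4),(s['force']-f0).round(2))
    if r or dz>8: break
ctrl.sleep(.3)
s=ctrl.read_state(); print(s['position'],(s['force']-f0).round(2))
m=snap(ctrl,"side","s10")
cv2.imwrite("pics/s10d.png",cv2.resize(m['im'][110:260,220:400],None,fx=4,fy=4,interpolation=cv2.INTER_CUBIC))
```

```text
False 23.96 [0.47   0.3275 0.084 ] [-0.78  0.06 -0.19]
False 24.21 [0.47   0.3275 0.082 ] [-1.49  0.05  0.2 ]
False 24.46 [0.4702 0.3276 0.0802] [-0.28 -0.26  1.95]
False 24.71 [0.4702 0.3276 0.0782] [ 0.19 -0.5   3.41]
False 24.96 [0.4702 0.3276 0.0762] [-0.03 -0.18  4.54]
False 25.21 [0.4702 0.3276 0.075 ] [-2.26 -1.07 10.01]
[0.47019924 0.3276362  0.07499602] [-1.74 -0.7   9.89]
```

View pics/s10d.png

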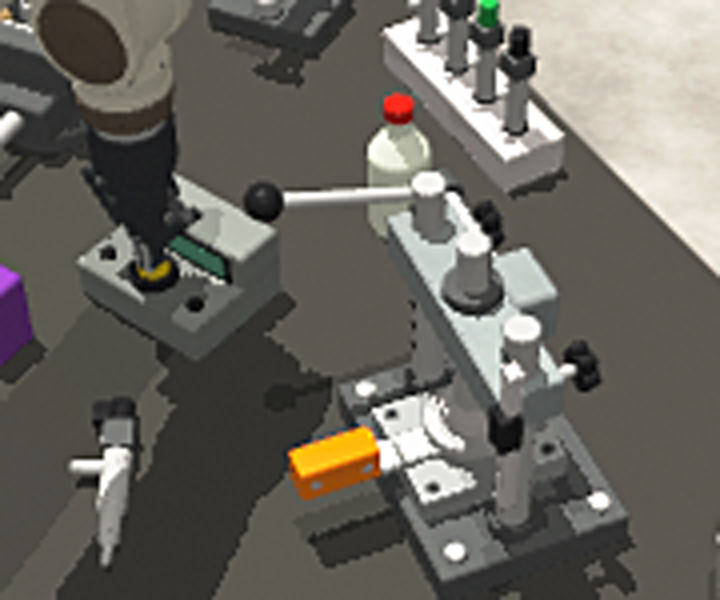

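Run:
```python
from h import *
from rig import ctrl
b=[.470,.3275]; p=[.5084,.1584]
ctrl.move_l([*b,.12],v=.15); ctrl.move_l([*b,.31],v=.25)
ctrl.move_l([*p,.31],v=.25,attitude=quat(-.1195))
ctrl.move_l([*p,.286],v=.1); ctrl.sleep(.2)
f0=ctrl.read_state()['force']
for z in np.arange(.283,.270,-.001):
    r=ctrl.move_l([*p,float(z)],v=.02,stop_force=10); ctrl.sleep(.1)
    s=ctrl.read_state(); print(r,round(s['clock'],2),s['position'].round(4),(s['force']-f0).round(2))
    if r or (s['force']-f0)[2]>9: break
```

```text
False 28.76 [0.5084 0.1583 0.283 ] [ 0.24 -1.31 -0.13]
False 29.11 [0.5084 0.1584 0.282 ] [ 1.37 -1.26  0.98]
False 29.46 [0.5084 0.1584 0.281 ] [ 0.77 -0.37  0.14]
False 29.81 [0.5084 0.1584 0.28  ] [ 0.63 -1.43 -0.15]
False 30.16 [0.5084 0.1584 0.2792] [-1.19 -1.39  2.48]
False 30.51 [0.5083 0.1585 0.2786] [-1.56 -1.11  6.28]
False 30.86 [0.5082 0.1585 0.2782] [-3.54 -0.44  9.44]
```

Run:
```python
from h import *
from rig import ctrl
b=[.470,.3275]; p=[.5084,.1584]
ctrl.move_l([*p,.31],v=.1)
ctrl.move_l([*b,.30],v=.25,attitude=quat(.373))
ctrl.move_l([*b,.09],v=.2); ctrl.sleep(.2)
f0=ctrl.read_state()['force']
r=ctrl.move_l([*b,.074],v=.03,stop_force=9); ctrl.sleep(.4)
s=ctrl.read_state(); print(r,s['clock'],s['position'],(s['force']-f0).round(2))
ctrl.move_l([*b,.12],v=.15); ctrl.move_l([*b,.25],v=.25)
ctrl.move_l([.40,.12,.30],v=.25,attitude=quat(-.1195))
m=snap(ctrl,"wrist","w11"); snap(ctrl,"side","s11"); snap(ctrl,"top","t11"); print(ctrl.read_state()['clock'])
```

```text
True 34.5 [0.47019536 0.3276678  0.07506951] [-0.89  0.33  5.14]
36.8167
```

View pics/w11.png

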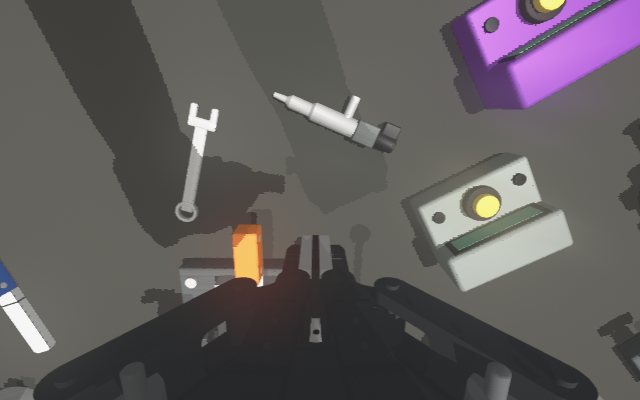

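View pics/s11.png

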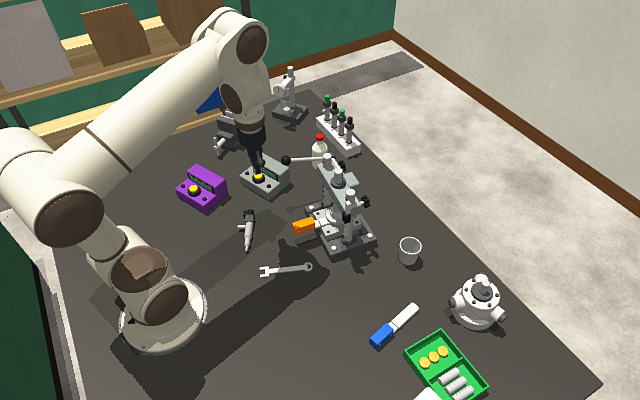

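Run:
```python
from h import *
from rig import ctrl
ctrl.move_l([.48,.16,.33],v=.25); ctrl.sleep(.2)
m=snap(ctrl,"wrist","w12"); print(ctrl.read_state()['clock'])
cv2.imwrite("pics/w12d.png",cv2.resize(m['im'][140:310,120:320],None,fx=3.6,fy=3.6,interpolation=cv2.INTER_CUBIC))
```

```text
37.5917
```

View pics/w12d.png

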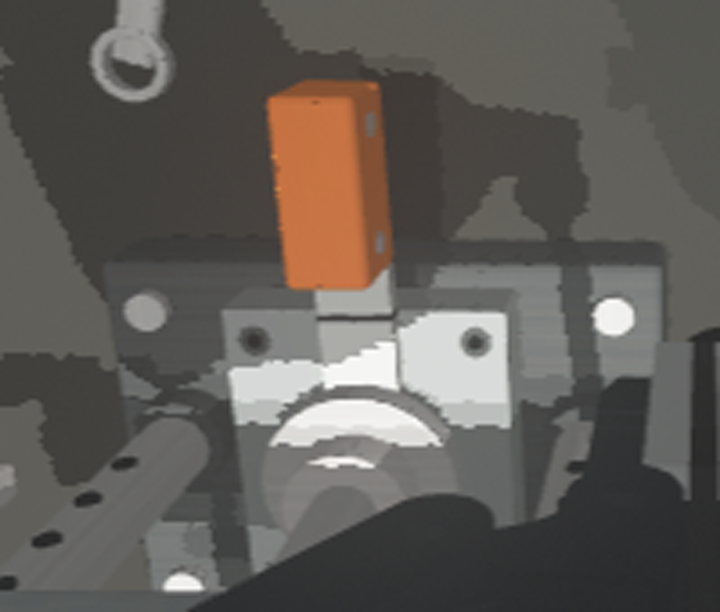

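Run:
```python
from rel import *
rel(load("pics/w12.npz"),(120,140),3.6,(223,310),(509,313),(317,317),(394,319),[(268,99),(352,99),(287,290),(366,290)])
a=load("pics/top0.npz");b=load("pics/t11.npz")
d=cv2.absdiff(a['im'],b['im']).max(2); 
for n,r in dict(blue=(410,165,440,225),cup=(368,134,394,162),bottle=(228,136,256,164)).items(): print(n,(d[r[1]:r[3],r[0]:r[2]]>40).sum())
from rig import ctrl
ctrl.sign_off(); print("signed off")
```

```text
fwd -0.0005194588839759847 lat -0.0015851461271407278 edge yaw -0.13121856271729798 gauge yaw -0.1212473730803979 grip-line 0.05484417338045387 edge mid [0.54834889 0.02115176] widths 0.11009093392189782 0.02905766394673538
blue 0
cup 0
bottle 0
the job is handed in; nothing more can be done
signed off
```

I laid the orange gauge on the anvil, brought the lever down until the disc rested on the blade, pressed the yellow button and handed the job in at about 38 s. No verdict is reported, so what follows is from my own measurements.

- **Gauge position:** in the last wrist picture the line is about 0.5 mm short of the plate's front edge and 1.6 mm off centre. The gauge is about 0.01 rad off straight, and it was released flat on the anvil.
- **Lever:** it met the firm stop where expected, with about 7.5 N at the knob. I later pushed it down again to about 9 N, and the knob was still within 1 mm of where I had left it. I had no direct reading of the force between disc and blade. I take the contact to hold because the lever stays where it is left.
- **Button:** I pressed it to its stop (about 6 mm). I pressed it a second time after reseating the lever, in case the first press had come without firm contact. The last pictures show it up again.
- **Bystanders:** the blue gauge, cup and bottle show no change between the first and last top pictures. The injector and spanner look unmoved in the last pictures, though I did not measure them.
- **Disagreement:** early on, the top and wrist cameras disagreed by about 4 mm on the sideways position of the anvil's centre. I settled it by comparing the blade with the plate directly in each picture and shifted the insertion 1.2 mm to the right.

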